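# Reset the vent stay of the humidifying chamber

### The arm

A 6-joint arm with a two-finger parallel gripper is mounted at the origin on the work surface. World frame = base frame: x ahead of the robot, y to its left, z up, the work surface at z = 0. Lengths are in m, angles in rad, forces in N, time in s.
With the tool pointing down it reaches from about 0.35 to 0.975 m from the base axis. Payload 4.9 kg.
Tool frame: the origin (TCP) lies at the very end of the fingers, on their centre line; the grasp point (between the pads) lies 19 mm behind it (pinch_z is the distance from the TCP to the grasp point, in m); z points along the fingers, y is the line along which they close (so a half turn about z gives the same grasp; the last joint's range is limited). The gripper opens to 85 mm and grips with 20 to 120 N. Pads are 22 mm wide; open, the fingers measure 114 mm over their backs; the gripper's body (76 mm by 85 mm) begins 54 mm behind the grasp point. The pads swing forward as they close: fully open they stand 13 mm farther back than shut.
Start: joints at [-1.274, 0.053, 1.613, -0, 1.476, -0.119], TCP at [0.252, -0.572, 0.231] pointing down, gripper open.
Joint ranges: [-3.01, 3.01], [-1.01, 2.22], [0.06, 2.58], [-1.02, 4.17], [0.09, 2.62], [-3.14, 3.14]. Speed limits (rad/s): [2.57, 2.57, 3.14, 3.14, 3.14, 3.14].

### API

Orientations are given as a unit quaternion [w, x, y, z].
In Python, from plant import * gives the robot as it stands. The module is installed in compiled form; this text tells all that it offers.
- The arm moves only by the tool play_rows, never from a script. Its arguments are lists of equal length, an entry for each row: "linear": the shift along the world's x, y, z in m, a list of three; "turn": the turn about the world's z in degrees. A call has 1 to 8 rows; each row shifts and turns the commanded pose from where the row before left it; what a row does not reach is not made up. A row lasts 1/8 s, in which the tool goes at most 62.5 mm and 10.7 degrees, less where a joint would pass 70% of its speed; a pose out of reach is approached as far as the arm can. A call is refused whole if a number of a shift passes 0.0625 or a number of a turn 10.7, either way. A call with a gripper value outside its range is refused whole. "hand" is the finger opening in m, from 0 to 0.0854, set as the call begins (left out, the last holds). The fingers move at their own pace and stop on an object; the grip force is fixed at half the most. Time passes only in rows, so rows that do not move let the fingers close. It gives the time, the measured TCP pose, the force, the opening and the grip force at its end, in the units of the state.
- state(): the state, without advancing time (a new reading comes with each control period).
- grab_frame(name): name is "side" or "top" or "wrist"; returns the picture (420x560x3 uint8, red, green, blue); there is no depth.
- camera_info(name): a dict with "camera_matrix" (3x3 intrinsics, pixels), "origin" and "attitude" of the camera in the world; the wrist camera has in their place "mount" (4x4, takes a point from camera to tool coordinates, whose origin is the TCP and whose axes are the flange's). Camera axes: x right, y down, z forward; pixel columns grow to the right and rows downward; lengths in m; the calibration is good to about 2 mm. A picture is of the moment at which its call begins: read the wrist's pose just before it. camera_info takes no time and is no camera call.
- job_done(): hands the job in; it is judged then, once.
Trained networks look in the newest picture that a camera, given by its name, has taken for a name from the list of things; names that differ only in an ending like _2 or _b are one class to them, and where a whole thing is asked for, a point or a joint stands for the part that bears it (a point fixed in the world has none). Each returns a list of dicts, best first, with "p" (0 to 1); they miss things now and then, are a little off and sometimes report something else, mostly with a low value. They report only what shows in the picture. A call takes as long as a camera call.
- trace(camera, thing): "region" (420x560 bool, what is visible of it) and "location" ([column, row] in pixels, amid what is visible of it).
The state is a dict: "time": time; "joint_pos": joint angles; "joint_vel": joint speeds; "joint_efforts": joint torques, N m; "tool_pos": TCP position; "tool_rot": TCP orientation; "contact_force": force on the tool from outside, world axes, zero at the start; "ft_torque": the same for the moment, N m; "gripper_width": opening from 0.0 (shut) to 1.0 (fully open); "grasp_force": force on a finger pad.
Only numpy, scipy, OpenCV 4.12 (cv2) and the standard library are available. Lean on these libraries where they do the work, as an engineer would, in place of code of your own. Each camera call takes 0.05 s, during which the arm holds its last target. There are 200 camera calls.

### The job

The glazed vent sash of the low burgundy chamber is held ajar by the long slot of the steel stay on its top. Lift the stay off its pin by the ball at its end, swing the sash further open and drop the middle one of the three round holes over the pin, so that the stay lies flat and fully home. The pin marks easily: feel for it gently, do not force the stay down on it or against it; let go of the stay and leave everything else standing where it is.

Things in the scene. Friction and masses are not known exactly. Their poses are not given: they have to be found in the camera images.
- chamber: fixed low box 240 mm deep (x) by 400 mm wide (y), 140 mm high, burgundy; origin at the centre of its underside, x points from its front (where the sash is) to its back, y to its left seen from the front. Its flat top is at z = 140 mm. Fixed at a different place and yaw each time
- sash (a joint): opening angle in rad of the glazed vent sash (200 mm wide, 18 mm thick, 138 mm high) in the chamber's front; 0 is shut, it grows as the free edge swings out of the front (towards chamber -x), stop at 1.3. Starts at 0.20, needs about 0.6 to 0.8 for the middle hole. Stiff hinge (about 0.12 N m), it stays where it is left
- sash_hinge (a point): the sash's upright hinge axis, at the height of the chamber's top: chamber x -130 mm, y +120 mm. The stay's pivot lies 130 mm from this axis along the sash
- stay: flat steel bar 249 x 24 x 5 mm, level, its underside 6 mm over the chamber's top. Origin at its pivot on the sash's top rail, on its underside; x along the bar to its free end, z up. It swivels freely about upright there and tips up from level (to 0.7 rad) about its y; falls back by its weight (0.16 kg). Along it: slot at 95 mm, round 10 mm holes at 125, 155, 185 mm, ball at 225 mm
- stay_pivot (a point): pivot of the stay on the sash, = the stay's origin
- stay_ball (a point): centre of the steel ball (24 mm across) that stands on a 12 mm neck on the stay's free end; it is 30 mm over the bar's underside, 225 mm from the pivot. This is the grip
- stay_slot (a point): centre of the slot (33.5 mm long, 10.5 mm wide), at the bar's underside, 95 mm from the pivot. At the start it is straight over the pin plate's centre, the bar lies along chamber x, and the pin stands in the slot, anywhere along it
- stay_hole2 (a point): centre of the middle round hole (the one to use), at the bar's underside, 155 mm from the pivot; its neighbours lie 30 mm to either side
- pin_plate: slotted brass plate 64 x 28 x 3 mm on the chamber's top, long side along chamber x; origin at the centre of its underside. The upright brass pin (8 mm thick, flat top with a 1 mm bevel 17 mm above the chamber's top, 11 mm above the level stay's underside) is clamped on the plate's centre line up to 11 mm either side of its centre along chamber x, differently each time; it stays put
- weight: dark steel disc weight 48 mm across, 36 mm high, on the chamber's top, leave alone; origin at the centre of its underside
- jar: amber jar with white lid, 44 mm across, 55 mm high, on the chamber's top, leave alone; origin at the centre of its underside
- glue: yellow glue bottle 34 mm across, 130 mm high, on the table, leave alone; origin at the centre of its underside
- bowl: steel bowl 170 mm across, 50 mm high, on the table, leave alone; origin at the centre of its underside
- tape: paper tape ring 90 mm across, 22 mm high, on the table, leave alone; origin at the centre of its underside
- mug: white mug 76 mm across, 90 mm high, on the table, leave alone; origin at the centre of its underside

How it is judged:
On the way:
1. the stay is lifted off the pin (angle between stay's own z axis and vertical above 0.09 rad), for 0.1 s.
At the end, for the whole second after the job is handed in: the stay lies level within 0.02 rad with its middle round hole over the pin (hole centre within 13.5 mm, seen from above, of the pin plate's centre; level there, it can only be on the pin), and stay and sash are at rest (angle between stay's own z axis and vertical below 0.02 rad and horizontal distance between stay_hole2 and pin_plate below 0.0135 m and angular speed of stay below 0.05 rad/s and velocity of joint sash between -0.05 and 0.05 rad/s); the robot touches nothing.
It fails at once if the stay is pressed on or against the pin with more than 12 N (contact force between stay and pin_plate above 12 N).
It fails at once if a thing on the chamber or the table is shifted by more than 20 mm (distance of any of weight, jar, glue, bowl, tape, mug from where it was at the start of the episode above 0.02 m).
It also fails if it takes over 72 s, if anything falls off the work surface, if the arm or the gripper's body presses on something with over 40 N, if the wrist force passes 120 N, or if a joint passes its speed limit or range.

## Working session

There is one attempt and no reset: what is moved stays moved. The work goes in short steps, Python scripts to look and compute and a tool call to move; the robot and the scene stay as the last step left them, time stands still between calls to the robot, and variables do not carry over. Pictures are saved under pics/ and viewed, at most 12 in all, crops included, and the job is handed in when it is done.

Besides the shell and the picture viewer there is one more tool, called by a JSON object that holds its "fn" and its "kwargs", one argument or row to a line. play_rows: Moves the arm, as the interface text tells. Its arguments: {"type":"object","properties":{"linear":{"type":"array","items":{"type":"array","items":{"type":"number"}}},"turn":{"type":"array","items":{"type":"number"}},"hand":{"type":"number"}},"required":["linear","turn"]}

```bash
mkdir -p pics; cat > h.py <<'E'
from plant import *
import numpy as np, cv2
def cam(name):
    c=camera_info(name); K=np.array(c["camera_matrix"]); 
    return c,K
E
python3 - <<'E'
from h import *
s=state(); print({k:np.round(v,3) for k,v in s.items()})
for n in ("side","top","wrist"): print(n,camera_info(n))
for n in ("side","top"):
    f=grab_frame(n); cv2.imwrite(f"pics/{n}0.png",f[:,:,::-1])
for n in ("side","top"):
    for t in ("chamber","stay","stay_ball","pin_plate","weight","jar","sash","stay_pivot"):
        r=trace(n,t); print(n,t,[(round(d["p"],2),np.round(d["location"],1),int(d["region"].sum())) for d in r[:2]])
E
```

```text
{'time': np.float64(0.0), 'joint_pos': array([-1.274,  0.053,  1.614,  0.   ,  1.476, -0.119]), 'joint_vel': array([ 0.   , -0.001,  0.001, -0.001,  0.001, -0.   ]), 'joint_efforts': array([-1.0000e-03, -3.9368e+01, -3.7018e+01, -0.0000e+00,  7.0000e-03,
        0.0000e+00]), 'tool_pos': array([ 0.252, -0.571,  0.23 ]), 'tool_rot': array([-0.001,  0.978,  0.206, -0.   ]), 'contact_force': array([ 0.848, -0.664, -1.228]), 'ft_torque': array([-0.032,  0.011, -0.059]), 'grasp_force': np.float64(0.0), 'gripper_width': np.float64(1.002)}
side {'camera_matrix': array([[383.36892788,   0.        , 277.97340859],
       [  0.        , 383.36892788, 212.30062681],
       [  0.        ,   0.        ,   1.        ]]), 'origin': array([0.15554359, 0.78787456, 0.90858813]), 'attitude': array([ 0.09347514, -0.19615594,  0.88661971, -0.40827777])}
top {'camera_matrix': array([[419.80487194,   0.        , 281.09155275],
       [  0.        , 419.80487194, 215.84390872],
       [  0.        ,   0.        ,   1.        ]]), 'origin': array([ 0.32888706, -0.03402659,  1.17344519]), 'attitude': array([-
[... 850 characters left out ...]
289.7, 171.2]), 148)]
side jar [(0.6, array([248. , 217.6]), 277)]
side sash [(0.66, array([310.1, 238.3]), 2166)]
side stay_pivot [(0.71, array([290.5, 202.5]), 509)]
top chamber [(0.9, array([302.2, 233.6]), 15616), (0.25, array([251.7, 204.6]), 340)]
top stay [(0.73, array([304.1, 235.5]), 819)]
top stay_ball [(0.72, array([305. , 240.5]), 966)]
top pin_plate [(0.53, array([302.9, 249.2]), 59), (0.25, array([301.3, 245.5]), 977)]
top weight [(0.73, array([369.6, 214.9]), 351)]
top jar [(0.89, array([250.6, 205.2]), 330), (0.6, array([449.1, 221.7]), 2934)]
top sash [(0.58, array([296.7, 270.4]), 1697)]
top stay_pivot [(0.98, array([303.3, 235.4]), 833), (0.71, array([370.1, 217.1]), 350)]
```

```bash
python3 - <<'E'
import cv2,numpy as np
a=cv2.imread("pics/top0.png")[120:330,180:460]
cv2.imwrite("pics/topc.png",cv2.resize(a,(800,600),interpolation=cv2.INTER_CUBIC))
a=cv2.imread("pics/side0.png")[130:310,190:430]
cv2.imwrite("pics/sidec.png",cv2.resize(a,(800,600),interpolation=cv2.INTER_CUBIC))
E
```

```text
(no output)
```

View pics/topc.png

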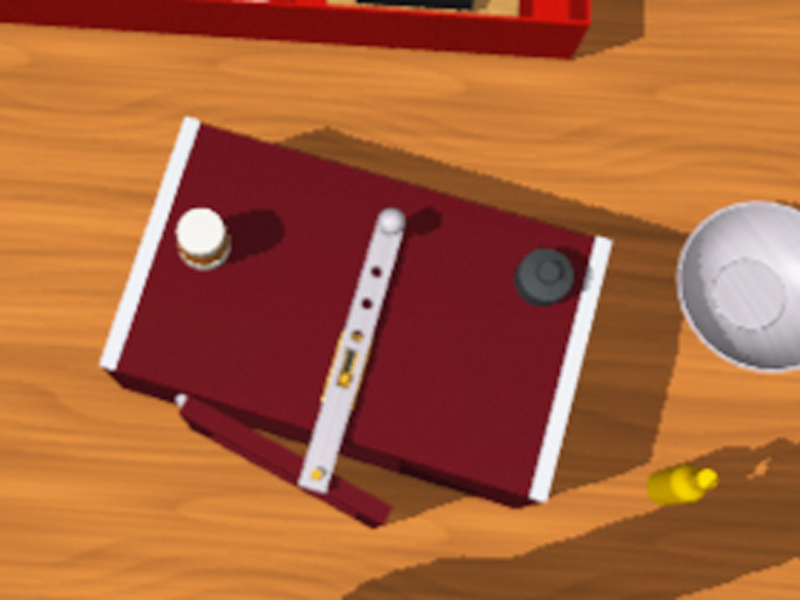

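View pics/sidec.png

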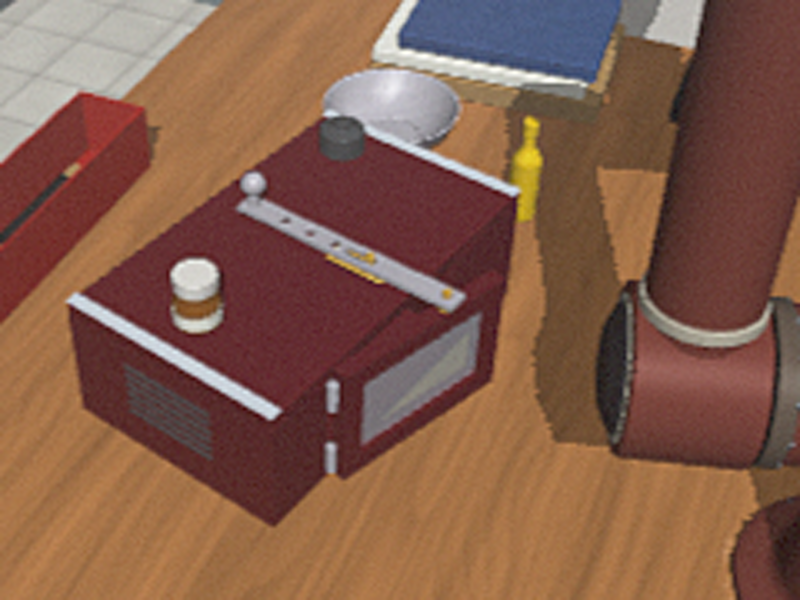

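View pics/top0.png

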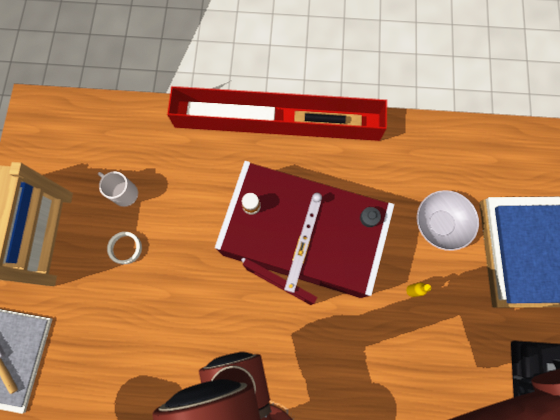

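The top view shows the bar running from the pivot at about (291,286) to the ball at about (317,197). The pin is in the slot near (301,252), toward its front end. The jar and weight are well clear on either side. Next I'll triangulate the ball and pivot.

```bash
cat > h.py <<'E'
from plant import *
import numpy as np, cv2
from scipy.spatial.transform import Rotation as R
from scipy.optimize import least_squares
def rot(q): return R.from_quat([q[1],q[2],q[3],q[0]]).as_matrix()
def campose(name,s=None):
    c=camera_info(name); K=c["camera_matrix"]
    if name!="wrist": return K,rot(c["attitude"]),np.array(c["origin"])
    s=s or state(); M=c["mount"]; T=rot(s["tool_rot"])
    return K,T@M[:3,:3],T@M[:3,3]+s["tool_pos"]
def onplane(P,uv,z):
    K,A,o=P; d=A@np.linalg.solve(K,[uv[0],uv[1],1]); return o+d*(z-o[2])/d[2]
def proj(P,X):
    K,A,o=P; p=K@(A.T@(np.asarray(X)-o)); return p[:2]/p[2]
def c2w(p,xy): # p = chamber x,y,yaw
    c,s=np.cos(p[2]),np.sin(p[2]); return np.array([p[0]+c*xy[0]-s*xy[1],p[1]+s*xy[0]+c*xy[1]])
E
python3 - <<'E'
from h import *
t=campose("top"); s=campose("side")
U=lambda u,v,k,x,y:((u+.5)/k-.5+x,(v+.5)/k-.5+y)
T=lambda u,v:U(u,v,800/280,180,120); S=lambda u,v:U(u,v,800/240,190,130)
bt=onplane(t,T(391,221),.176); bs=onplane(s,S(253,185),.176)
pt=onplane(t,T(318,474),.153); ps=onplane(s,S(447,294),.153)
print(bt,bs,pt,ps, np.hypot(*(bt-pt)[:2]),np.hypot(*(bs-ps)[:2]))
b=(bt+bs)/2;p=(pt+ps)/2; yaw=np.arctan2(*(b-p)[[1,0]]); yt=np.arctan2(*(bt-pt)[[1,0]])
print("yaw",yaw,yt)
# top corners check
for c in ((190,118),(612,238),(540,502),(102,368)):print(onplane(t,T(*c),.14))
print("pin",onplane(t,T(345,379),.157))
s0=state(); T0=rot(s0["tool_rot"]); print("tool y axis ang",np.degrees(np.arctan2(T0[1,1],T0[0,1])))
E
```

```text
[ 0.61840146 -0.09960555  0.176     ] [ 0.61657144 -0.0927172   0.176     ] [ 0.39991963 -0.05132356  0.153     ] [ 0.40007913 -0.04614472  0.153     ] 0.22375312095924169 0.22144506302863573
yaw -0.21470792302409436 -0.2174930348899511
[0.7135092  0.08630221 0.14      ]
[ 0.62707599 -0.29931418  0.14      ]
[ 0.39079527 -0.24067874  0.14      ]
[0.47841815 0.14181677 0.14      ]
pin [ 0.48125874 -0.06896134  0.157     ]
tool y axis ang -66.17762538464989
```

{"fn": "play_rows", "kwargs": {
  "linear": [
    [0.023,0.0297,0.003],
    [0.023,0.0297,0.003],
    [0.023,0.0297,0.003],
    [0.023,0.0297,0.003],
    [0.023,0.0297,0.003],
    [0.023,0.0297,0.003],
    [0.023,0.0297,0.003],
    [0.023,0.0297,0.003]
  ],
  "turn": [9,9,9,9,9,9,9,9]
}}

```text
time: 1.9
tool_pos: [0.4371, -0.3331, 0.2556]
tool_rot: [0.0, 0.668, 0.744, 0.0]
contact_force: [-0.1, 0.2, 0.4]
gripper_width: 1.0
grasp_force: 0.0
```

{"fn": "play_rows", "kwargs": {
  "linear": [
    [0.023,0.0297,0.003],
    [0.023,0.0297,0.003],
    [0.023,0.0297,0.003],
    [0.023,0.0297,0.003],
    [0.023,0.0297,0.003],
    [0.023,0.0297,0.003],
    [0.023,0.0297,0.003],
    [0.023,0.0297,0.003]
  ],
  "turn": [9,9,9,9,9,9,9,9]
}}

```text
time: 2.9
tool_pos: [0.6211, -0.0954, 0.2795]
tool_rot: [0.0, 0.103, 0.995, -0.0]
contact_force: [-0.7, -0.2, 0.5]
gripper_width: 0.997
grasp_force: 0.0
```

{"fn": "play_rows", "kwargs": {
  "linear": [
    [0,0,0],
    [0,0,0]
  ],
  "turn": [0,0]
}}

```text
time: 3.15
tool_pos: [0.6202, -0.0968, 0.2791]
tool_rot: [-0.0, 0.107, 0.994, -0.0]
contact_force: [0.2, 0.0, -0.5]
gripper_width: 1.003
grasp_force: 0.0
```

```bash
python3 - <<'E'
from h import *
s=state(); f=grab_frame("wrist"); cv2.imwrite("pics/w1.png",f[:,:,::-1])
T0=rot(s["tool_rot"]); print(s["time"],s["tool_pos"],s["tool_rot"],"y ang",np.degrees(np.arctan2(T0[1,1],T0[0,1])),s["joint_pos"],s["contact_force"])
np.savez("w1.npz",p=s["tool_pos"],q=s["tool_rot"])
E
```

```text
3.15 [ 0.62016649 -0.09678951  0.27907548] [-2.80302822e-04  1.06547328e-01  9.94307573e-01 -1.95121859e-04] y ang 77.76736174590708 [-2.73098317e-01  3.55454570e-02  1.55143089e+00 -4.77741923e-04
  1.55510455e+00 -1.63038710e+00] [ 0.19787265  0.03646493 -0.53104083]
```

View pics/w1.png

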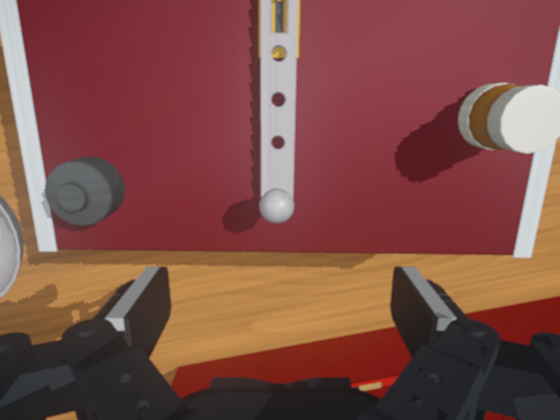

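The wrist view shows the ball at (276,205), holes 3, 2 and 1 at rows 142, 99 and 52, and the pin just off the top edge. I'll move back along the bar to see the pin and the pivot.

{"fn": "play_rows", "kwargs": {
  "linear": [
    [-0.03,0.006,0],
    [-0.03,0.007,0],
    [-0.03,0.007,0],
    [0,0,0],
    [0,0,0]
  ],
  "turn": [0,0,0,0,0]
}}

```text
time: 3.82
tool_pos: [0.5305, -0.0773, 0.2796]
tool_rot: [0.0, 0.107, 0.994, -0.0]
contact_force: [0.4, -0.1, -0.0]
gripper_width: 1.005
grasp_force: 0.0
```

```bash
python3 - <<'E'
from h import *
s=state(); f=grab_frame("wrist"); cv2.imwrite("pics/w2.png",f[:,:,::-1])
np.savez("w2.npz",p=s["tool_pos"],q=s["tool_rot"])
a=f[0:280,180:380,::-1]; cv2.imwrite("pics/w2c.png",cv2.resize(a,(428,600),interpolation=cv2.INTER_CUBIC))
w=np.load("w1.npz"); P=campose("wrist",{"tool_pos":w["p"],"tool_rot":w["q"]})
print("ball",onplane(P,(276.5,205),.176),"h3",onplane(P,(278,142),.151),"h2",onplane(P,(278.5,99),.151),"h1",onplane(P,(279,52),.151))
E
```

```text
ball [ 0.6192761  -0.10105389  0.176     ] h3 [ 0.58036077 -0.09166612  0.151     ] h2 [ 0.5513523 -0.0849602  0.151    ] h1 [ 0.52161139 -0.0781172   0.151     ]
```

View pics/w2c.png

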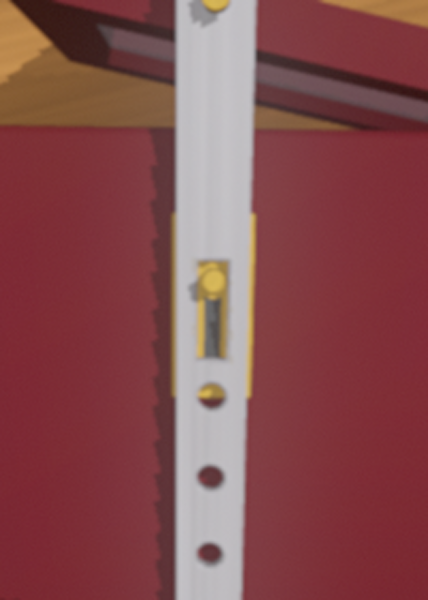

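```bash
cat > plan.py <<'E'
from h import *
def target(ch,dx,yaw0=None):
    """th,phi(world),ball xy for hole2 on pin at plate+dx"""
    pin=np.array([-.0608+dx,-.0074])
    from scipy.optimize import brentq
    P=lambda th:np.array([-.13-.13*np.sin(th),.12-.13*np.cos(th)])
    th=brentq(lambda t:np.hypot(*(pin-P(t)))-.155,.3,1.2)
    u=(pin-P(th))/.155; b=P(th)+.225*u
    return th,u,b
E
python3 - <<'E'
from plan import *
w=np.load("w2.npz"); P=campose("wrist",{"tool_pos":w["p"],"tool_rot":w["q"]})
px=lambda u,v:((u+.5)/2.14-.5+180,(v+.5)/2.143-.5)
pts={k:onplane(P,px(*v),z) for k,v,z in (("pin",(213,280),.157),("sl_a",(213,261),.151),("sl_b",(213,358),.151),("h1",(211,395.5),.151),("h2",(210,477),.151),("h3",(209,553),.151),("piv",(215,3),.153))}
for k,v in pts.items(): print(k,np.round(v,4))
w=np.load("w1.npz"); P1=campose("wrist",{"tool_pos":w["p"],"tool_rot":w["q"]})
obs=[(pts["h1"],125),(pts["h2"],155),(pts["h3"],185),((pts["sl_a"]+pts["sl_b"])/2,95),(pts["piv"],0),
 (onplane(P1,(276.5,205),.176),225),(onplane(P1,(278,142),.151),185),(onplane(P1,(278.5,99),.151),155),(onplane(P1,(279,52),.151),125)]
# fit chamber pose: bar point at d -> chamber (-.1558+d, -.0074)
f=lambda p:np.concatenate([c2w(p,(-.1558+d/1000,-.0074))-o[:2] for o,d in obs])*1000
r=least_squares(f,[.55,-.08,-.22]); ch=r.x; print("chamber",ch,"res mm",np.round(r.fun,1))
ex=np.array([np.cos(ch[2]),np.sin(ch[2])]); ey=np.array([-ex[1],ex[0]])
pl=c2w(ch,(-.0608,-.0074)); d=pts["pin"][:2]-pl; print("plate",pl,"pin dx,dy mm",d@ex*1e3,d@ey*1e3)
print("ball now",c2w(ch,(.0692,-.0074)),"hinge",c2w(ch,(-.13,.12)))
for k in ((190,118),(612,238),(540,502),(102,368)):
    o=onplane(campose("top"),((k[0]+.5)/2.857+179.5,(k[1]+.5)/2.857+119.5),.14)[:2]-ch[:2]; print(np.round([o@ex,o@ey],3))
for dx in (-.011,d@ex,0,.011):
    th,u,b=target(ch,dx); print(dx,th,"ball",c2w(ch,b),"bar yaw deg",np.degrees(np.arctan2(u[1],u[0])+ch[2]))
np.save("ch.npy",ch)
E
```

```text
pin [ 0.4826 -0.0694  0.157 ]
sl_a [ 0.4771 -0.0682  0.151 ]
sl_b [ 0.5088 -0.0751  0.151 ]
h1 [ 0.5215 -0.0786  0.151 ]
h2 [ 0.5506 -0.0853  0.151 ]
h3 [ 0.5794 -0.092   0.151 ]
piv [ 0.4026 -0.0513  0.153 ]
chamber [ 0.55365023 -0.0782048  -0.22585503] res mm [ 0.5  0.1  0.6  0.1  1.1  0.1 -0.2 -0.2 -2.4  0.7  0.2  0.1  0.1 -0.3
 -0.1 -0.3  0.4 -0.4]
plate [ 0.49273721 -0.07180132] pin dx,dy mm -10.40361338751029 0.10847836185521892
ball now [ 0.6194356  -0.10091349] hinge [0.45382461 0.06785973]
[0.119 0.196]
[ 0.121 -0.199]
[-0.122 -0.195]
[-0.123  0.198]
-0.011 0.792108775270792 ball [ 0.54471275 -0.10046979] bar yaw deg -26.40671564414576
-0.01040361338751029 0.7868538990878067 ball [ 0.5453938  -0.10040153] bar yaw deg -26.222431526870782
0 0.6957077314942427 ball [ 0.55707568 -0.09937959] bar yaw deg -23.20207760519214
0.011 0.6007431200976806 ball [ 0.56906153 -0.09868098] bar yaw deg -20.414213871155088
```

{"fn": "play_rows", "kwargs": {
  "linear": [
    [0.0445,-0.0118,0],
    [0.0444,-0.0118,0],
    [0,0,-0.03],
    [0,0,-0.03],
    [0,0,-0.02],
    [0,0,0],
    [0,0,0]
  ],
  "turn": [-0.7,0,0,0,0,0,0],
  "hand": 0.06
}}

```text
time: 4.75
tool_pos: [0.6201, -0.1004, 0.2007]
tool_rot: [0.001, 0.112, 0.994, -0.0]
contact_force: [-1.1, -0.2, -0.1]
gripper_width: 0.703
grasp_force: 0.0
```

```bash
python3 - <<'E'
from h import *
s=state(); f=grab_frame("wrist"); cv2.imwrite("pics/w3.png",f[:,:,::-1])
print(s["tool_pos"],"proj ball",proj(campose("wrist",s),(.6194,-.1009,.176)), "tcp-19",proj(campose("wrist",s),s["tool_pos"]+[0,0,.019]))
for t in ("stay_ball",):
    print([(round(d["p"],2),d["location"]) for d in trace("wrist",t)])
E
```

```text
[ 0.62011757 -0.10038885  0.20072665] proj ball [282.35944394 248.3296144 ] tcp-19 [284.66121039 295.75532199]
[(0.66, [279.7, 134.0])]
```

View pics/w3.png

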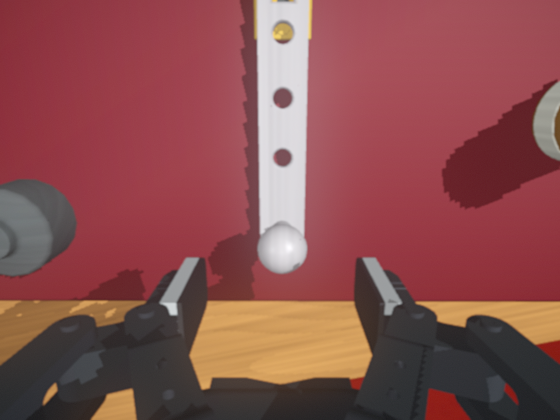

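The ball at (282,249) matches its projection to within a pixel and sits centred between the fingers. I'll descend and grip.

{"fn": "play_rows", "kwargs": {
  "linear": [
    [-0.0006,-0.0004,-0.015],
    [0,0,-0.015],
    [0,0,-0.0125],
    [0,0,0],
    [0,0,0]
  ],
  "turn": [0,0,0,0,0]
}}

```text
time: 5.48
tool_pos: [0.6189, -0.1005, 0.1569]
tool_rot: [0.0, 0.112, 0.994, -0.0]
contact_force: [-0.4, 0.0, -0.5]
gripper_width: 0.704
grasp_force: 0.0
```

{"fn": "play_rows", "kwargs": {
  "linear": [
    [0,0,0],
    [0,0,0],
    [0,0,0],
    [0,0,0],
    [0,0,0],
    [0,0,0],
    [0,0,0]
  ],
  "turn": [0,0,0,0,0,0,0],
  "hand": 0.018
}}

```text
time: 6.35
tool_pos: [0.6188, -0.1005, 0.1569]
tool_rot: [0.0, 0.112, 0.994, 0.0]
contact_force: [1.6, -1.0, 0.5]
gripper_width: 0.244
grasp_force: 58.6
```

{"fn": "play_rows", "kwargs": {
  "linear": [
    [-0.0009,0.0002,0.0056],
    [-0.0009,0.0002,0.0056],
    [-0.0011,0.0003,0.0056],
    [-0.0012,0.0003,0.0056],
    [0,0,0]
  ],
  "turn": [0,0,0,0,0]
}}

```text
time: 6.98
tool_pos: [0.6147, -0.0996, 0.1797]
tool_rot: [0.0, 0.112, 0.994, -0.0]
contact_force: [-0.1, 0.4, -2.3]
gripper_width: 0.243
grasp_force: 58.7
```

{"fn": "play_rows", "kwargs": {
  "linear": [
    [-0.0014,0.0003,0.0055],
    [-0.0014,0.0003,0.0055],
    [-0.0017,0.0004,0.0054],
    [-0.0017,0.0004,0.0054],
    [0,0,0],
    [0,0,0]
  ],
  "turn": [0,0,0,0,0,0]
}}

```text
time: 7.72
tool_pos: [0.6087, -0.0983, 0.2011]
tool_rot: [0.0, 0.112, 0.994, -0.0]
contact_force: [0.9, -1.0, -2.1]
gripper_width: 0.241
grasp_force: 58.8
```

```bash
python3 - <<'E'
from h import *
s=state(); f=grab_frame("wrist"); cv2.imwrite("pics/w4.png",f[:,:,::-1])
print(s["tool_pos"],s["contact_force"],s["gripper_width"])
g=grab_frame("side")[130:310,190:430,::-1]
o=np.zeros((420,800,3),np.uint8); o[:,:400]=cv2.resize(f[:,:,::-1],(400,300),interpolation=3).repeat(1,0)[:300].copy() if 0 else 0
o[:300,:400]=cv2.resize(f[:,:,::-1],(400,300)); o[:300,400:]=cv2.resize(g,(400,300),interpolation=2); cv2.imwrite("pics/c4.png",o[:300])
E
```

```text
[ 0.60873997 -0.09829254  0.20114718] [ 0.93200484 -1.02986874 -2.05269852] 0.24131759135699848
```

View pics/c4.png

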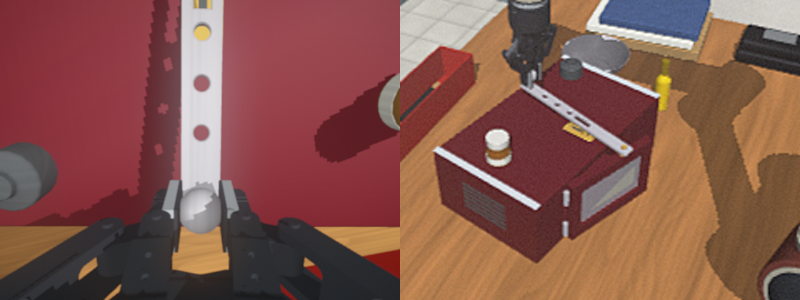

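The stay is up with the pin clear of the slot, and the side view shows it tilted with the brass plate visible beneath. Now I'll compute the swing path.

```bash
cat >> plan.py <<'E'
def ballpos(ch,th,yaw,tau):
    """world ball centre for sash th, world bar yaw, tip tau"""
    P=c2w(ch,(-.13-.13*np.sin(th),.12-.13*np.cos(th)))
    r=.225*np.cos(tau)-.03*np.sin(tau); z=.146+.03*np.cos(tau)+.225*np.sin(tau)
    return np.array([P[0]+r*np.cos(yaw),P[1]+r*np.sin(yaw),z])
E
python3 - <<'E'
from plan import *
ch=np.load("ch.npy"); th1,u,b=target(ch,-.0104); y0=ch[2]; y1=ch[2]+np.arctan2(u[1],u[0])
s=state(); off=s["tool_pos"]-ballpos(ch,.2,y0,.2); print("off",off)
pp=ballpos(ch,.2,y0,.2)
for k in range(1,17):
    a=k/16; p=ballpos(ch,.2+a*(th1-.2),y0+a*(y1-y0),.2)
    print(np.round((p-pp)*1e3,1)); pp=p
print("yaw step",np.degrees(y1-y0)/16,"final",p)
for t in (.15,.12,.1,.08,.06,.04,.02,0): 
    q=ballpos(ch,th1,y1,t); print(t,np.round((q-p)*1e3,1))
E
```

```text
off [-0.0004562   0.00029412 -0.01899495]
[-5. -1.  0.]
[-5.  -0.8  0. ]
[-4.9 -0.6  0. ]
[-4.9 -0.5  0. ]
[-4.9 -0.3  0. ]
[-4.8 -0.2  0. ]
[-4.7 -0.   0. ]
[-4.7  0.1  0. ]
[-4.6  0.3  0. ]
[-4.5  0.4  0. ]
[-4.4  0.6  0. ]
[-4.3  0.7  0. ]
[-4.3  0.8  0. ]
[-4.2  1.   0. ]
[-4.1  1.1  0. ]
[-4.   1.2  0. ]
yaw step -0.8300486501059344 final [ 0.53602768 -0.09578606  0.2201026 ]
0.15 [  3.1  -1.5 -10.8]
0.12 [  4.7  -2.3 -17.4]
0.1 [  5.7  -2.8 -21.8]
0.08 [  6.6  -3.2 -26.2]
0.06 [  7.4  -3.6 -30.7]
0.04 [  8.1  -4.  -35.1]
0.02 [  8.8  -4.3 -39.6]
0 [  9.4  -4.6 -44.1]
```

{"fn": "play_rows", "kwargs": {
  "linear": [
    [-0.005,-0.001,0],
    [-0.005,-0.0008,0],
    [-0.0049,-0.0006,0],
    [-0.0049,-0.0005,0],
    [-0.0049,-0.0003,0],
    [-0.0048,-0.0002,0],
    [-0.0047,0,0],
    [-0.0047,0.0001,0]
  ],
  "turn": [-0.83,-0.83,-0.83,-0.83,-0.83,-0.83,-0.83,-0.83]
}}

```text
time: 8.82
tool_pos: [0.5693, -0.1014, 0.2011]
tool_rot: [0.0, 0.17, 0.985, 0.0]
contact_force: [0.5, -1.5, -1.9]
gripper_width: 0.246
grasp_force: 58.8
```

{"fn": "play_rows", "kwargs": {
  "linear": [
    [-0.0046,0.0003,0],
    [-0.0045,0.0004,0],
    [-0.0044,0.0006,0],
    [-0.0043,0.0007,0],
    [-0.0043,0.0008,0],
    [-0.0042,0.001,0],
    [-0.0041,0.0011,0],
    [-0.004,0.0012,0]
  ],
  "turn": [-0.83,-0.83,-0.83,-0.83,-0.83,-0.83,-0.83,-0.83]
}}

```text
time: 9.82
tool_pos: [0.5349, -0.0953, 0.2011]
tool_rot: [0.0, 0.227, 0.974, 0.0]
contact_force: [2.1, -1.5, -1.6]
gripper_width: 0.243
grasp_force: 58.8
```

{"fn": "play_rows", "kwargs": {
  "linear": [
    [0.0015,-0.0007,-0.0054],
    [0.0016,-0.0008,-0.0054],
    [0.0016,-0.0008,-0.0066],
    [0,0,0],
    [0,0,0]
  ],
  "turn": [0,0,0,0,0]
}}

```text
time: 10.45
tool_pos: [0.5396, -0.0976, 0.1834]
tool_rot: [-0.001, 0.226, 0.974, -0.0]
contact_force: [-2.2, 0.4, -1.7]
gripper_width: 0.241
grasp_force: 58.8
```

```bash
python3 - <<'E'
from plan import *
s=state(); f=grab_frame("wrist"); cv2.imwrite("pics/w5.png",f[:,:,::-1])
np.savez("w5.npz",p=s["tool_pos"],q=s["tool_rot"])
T=rot(s["tool_rot"]);print(s["time"],s["tool_pos"],s["contact_force"],"yang",np.degrees(np.arctan2(T[1,1],T[0,1])))
ch=np.load("ch.npy"); print("pred pin px",proj(campose("wrist",s),[*c2w(ch,(-.0712,-.0074)),.157]))
a=f[0:210,180:380,::-1]; cv2.imwrite("pics/w5c.png",cv2.resize(a,(570,600),interpolation=cv2.INTER_CUBIC))
E
```

```text
10.45 [ 0.53960064 -0.09758397  0.18336917] [-2.19755935  0.38230531 -1.74635472] yang 63.855118075716014
pred pin px [284.2549807  113.34537413]
```

View pics/w5c.png

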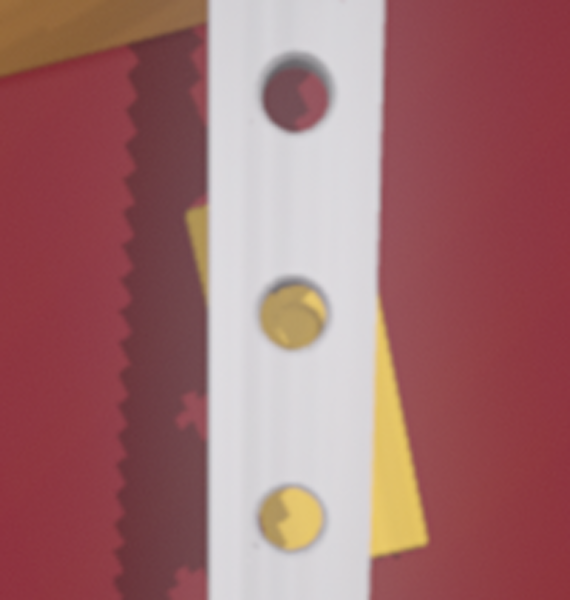

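```bash
python3 - <<'E'
from plan import *
ch=np.load("ch.npy"); th1,u,b=target(ch,-.0104); y1=ch[2]+np.arctan2(u[1],u[0])
w=np.load("w5.npz"); P=campose("wrist",{"tool_pos":w["p"],"tool_rot":w["q"]})
print("target ball tau0",ballpos(ch,th1,y1,0),"tau.12",ballpos(ch,th1,y1,.12),"u",np.cos(y1),np.sin(y1))
pv=c2w(ch,(-.13-.13*np.sin(th1),.12-.13*np.cos(th1)))
r=.155*np.cos(.12)-.005*np.sin(.12); print("pred hole px",proj(P,[pv[0]+r*np.cos(y1),pv[1]+r*np.sin(y1),.1695]))
f=cv2.imread("pics/w5.png"); a=f[90:130,264:304]
a=cv2.resize(a,(600,600),interpolation=cv2.INTER_CUBIC)
a=cv2.normalize(a,None,0,255,cv2.NORM_MINMAX)
for k in range(0,40,5):
    cv2.putText(a,str(264+k),(k*15,12),0,.4,(0,0,255)); cv2.putText(a,str(90+k),(0,k*15+8),0,.4,(0,0,255))
cv2.imwrite("pics/w5h.png",a)
E
```

```text
target ball tau0 [ 0.54539792 -0.10040112  0.176     ] tau.12 [ 0.54072458 -0.09809939  0.20271951] u 0.8970940319705605 -0.44183967431954657
pred hole px [284.56149399 110.21506722]
```

View pics/w5h.png

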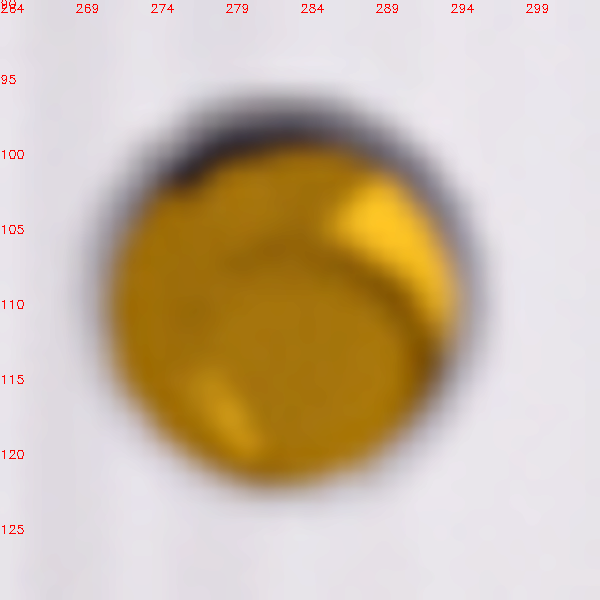

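The view shows hole 2 at about (282.5,109.3), with the pin top beneath it at about (284,113.7). I'll turn that offset into the final ball motion.

```bash
python3 - <<'E'
from plan import *
ch=np.load("ch.npy"); w=np.load("w5.npz"); P=campose("wrist",{"tool_pos":w["p"],"tool_rot":w["q"]})
tau=.1185
pin=onplane(P,(283.7,113.3),.157)[:2]; hole=onplane(P,(282.1,108.9),.146+.155*np.sin(tau)+.005)[:2]
piv=lambda th:c2w(ch,(-.13-.13*np.sin(th),.12-.13*np.cos(th)))
def solve(X,tau):
    r=.155*np.cos(tau)-.005*np.sin(tau)
    s=least_squares(lambda v:(piv(v[0])+r*np.array([np.cos(v[1]),np.sin(v[1])])-X)*1e3,[.79,-.457]); return s.x
cur=solve(hole,tau); tgt=solve(pin,0)
print("pin",pin,"hole",hole,"cur",cur,"tgt",tgt)
b0=ballpos(ch,*cur,tau); print("model ball",b0,"tool",w["p"])
for t in (.09,.075,.06,.04,.02,0): print(t,np.round((ballpos(ch,*tgt,t)-b0)*1e3,2))
E
```

```text
pin [ 0.48247617 -0.06968316] hole [ 0.48016215 -0.06938786] cur [ 0.79173108 -0.46638539] tgt [ 0.78699344 -0.45930102]
model ball [ 0.53960772 -0.09931436  0.20238976] tool [ 0.53960064 -0.09758397  0.18336917]
0.09 [ 2.38  0.2  -6.29]
0.075 [ 3.03 -0.12 -9.61]
0.06 [  3.64  -0.42 -12.95]
0.04 [  4.38  -0.79 -17.42]
0.02 [  5.04  -1.12 -21.9 ]
0 [  5.61  -1.4  -26.39]
```

{"fn": "play_rows", "kwargs": {
  "linear": [
    [0.001,0.0001,-0.003],
    [0.001,0.0001,-0.003],
    [0.0008,-0.0002,-0.0025],
    [0,0,0],
    [0,0,0]
  ],
  "turn": [0,0,0,0,0]
}}

```text
time: 11.12
tool_pos: [0.5425, -0.0976, 0.1751]
tool_rot: [-0.0, 0.226, 0.974, -0.0]
contact_force: [-1.8, -0.4, -1.1]
gripper_width: 0.245
grasp_force: 58.8
```

```bash
python3 - <<'E'
from plan import *
s=state(); f=grab_frame("wrist"); cv2.imwrite("pics/w6.png",f[:,:,::-1])
np.savez("w6.npz",p=s["tool_pos"],q=s["tool_rot"])
print(s["tool_pos"],s["contact_force"])
P=campose("wrist",s); print("pin px",proj(P,[.48248,-.06968,.157])); q=proj(P,[.48248,-.06968,.163]); print("hole px should be approx",q)
a=f[:,:,::-1]; x,y=int(q[0])-20,int(q[1])-20; a=a[y:y+40,x:x+40]
a=cv2.resize(a,(600,600),interpolation=cv2.INTER_CUBIC); a=cv2.normalize(a,None,0,255,cv2.NORM_MINMAX)
for k in range(0,40,5):
    cv2.putText(a,str(x+k),(k*15,12),0,.4,(0,0,255)); cv2.putText(a,str(y+k),(0,k*15+8),0,.4,(0,0,255))
cv2.imwrite("pics/w6h.png",a)
E
```

```text
[ 0.54253758 -0.09760721  0.17506464] [-1.75565898 -0.41923769 -1.05130207]
pin px [280.81194921 107.52235545]
hole px should be approx [280.822683   107.89439392]
```

View pics/w6h.png

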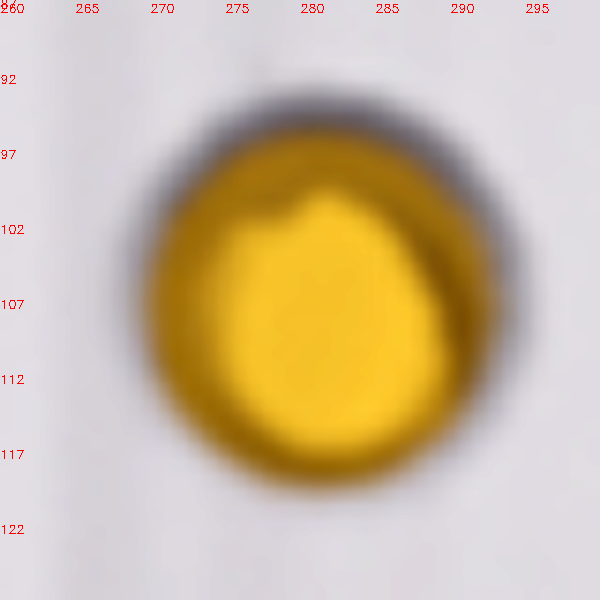

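Laterally the hole and pin are centred, at columns 281.0 and 281.3. The hole needs about 0.3–0.5 mm more along the bar. I'll lower in small steps and watch the force.

{"fn": "play_rows", "kwargs": {
  "linear": [
    [0.0005,-0.0002,-0.001],
    [0.0002,-0.0001,-0.001],
    [0.0001,-0.0001,-0.0005],
    [0,0,0],
    [0,0,0]
  ],
  "turn": [0,0,0,0,0]
}}

```text
time: 11.8
tool_pos: [0.5434, -0.098, 0.1726]
tool_rot: [-0.0, 0.226, 0.974, -0.0]
contact_force: [-1.9, -0.0, -2.3]
gripper_width: 0.244
grasp_force: 58.8
```

{"fn": "play_rows", "kwargs": {
  "linear": [
    [0.0001,-0.0001,-0.0005],
    [0,0,0],
    [0,0,0]
  ],
  "turn": [0,0,0]
}}

```text
time: 12.18
tool_pos: [0.5435, -0.0981, 0.1721]
tool_rot: [0.0, 0.226, 0.974, 0.0]
contact_force: [-2.5, 0.7, -1.3]
gripper_width: 0.242
grasp_force: 58.8
```

{"fn": "play_rows", "kwargs": {
  "linear": [
    [0.0001,0,-0.0005],
    [0,0,0],
    [0,0,0]
  ],
  "turn": [0,0,0]
}}

```text
time: 12.55
tool_pos: [0.5437, -0.0982, 0.1717]
tool_rot: [0.0, 0.226, 0.974, -0.0]
contact_force: [-1.4, -1.2, -1.7]
gripper_width: 0.242
grasp_force: 58.8
```

{"fn": "play_rows", "kwargs": {
  "linear": [
    [0.0002,-0.0001,-0.001],
    [0.0001,-0.0001,-0.001],
    [0,0,0],
    [0,0,0]
  ],
  "turn": [0,0,0,0]
}}

```text
time: 13.05
tool_pos: [0.544, -0.0983, 0.1697]
tool_rot: [0.0, 0.226, 0.974, 0.0]
contact_force: [-1.7, -1.6, -1.4]
gripper_width: 0.241
grasp_force: 58.8
```

{"fn": "play_rows", "kwargs": {
  "linear": [
    [0.0002,-0.0001,-0.001],
    [0.0001,0,-0.001],
    [0,0,0],
    [0,0,0]
  ],
  "turn": [0,0,0,0]
}}

```text
time: 13.55
tool_pos: [0.5443, -0.0985, 0.1677]
tool_rot: [0.0, 0.226, 0.974, -0.0]
contact_force: [0.0, -1.3, -0.7]
gripper_width: 0.249
grasp_force: 58.8
```

{"fn": "play_rows", "kwargs": {
  "linear": [
    [0.0002,-0.0001,-0.001],
    [0.0001,-0.0001,-0.001],
    [0,0,0],
    [0,0,0]
  ],
  "turn": [0,0,0,0]
}}

```text
time: 14.05
tool_pos: [0.5446, -0.0987, 0.1657]
tool_rot: [0.0, 0.226, 0.974, -0.0]
contact_force: [-0.2, -0.5, -1.4]
gripper_width: 0.245
grasp_force: 58.8
```

{"fn": "play_rows", "kwargs": {
  "linear": [
    [0.0002,-0.0001,-0.0015],
    [0.0002,-0.0001,-0.0015],
    [0,0,0],
    [0,0,0]
  ],
  "turn": [0,0,0,0]
}}

```text
time: 14.55
tool_pos: [0.545, -0.0989, 0.1627]
tool_rot: [0.0, 0.226, 0.974, -0.0]
contact_force: [-0.4, -0.4, -1.4]
gripper_width: 0.248
grasp_force: 58.8
```

{"fn": "play_rows", "kwargs": {
  "linear": [
    [0.0002,-0.0001,-0.0015],
    [0.0002,-0.0001,-0.0015],
    [0,0,0],
    [0,0,0]
  ],
  "turn": [0,0,0,0]
}}

```text
time: 15.05
tool_pos: [0.5453, -0.099, 0.1597]
tool_rot: [-0.0, 0.226, 0.974, -0.0]
contact_force: [-0.8, 0.5, 0.1]
gripper_width: 0.241
grasp_force: 58.9
```

{"fn": "play_rows", "kwargs": {
  "linear": [
    [0.0001,0,-0.001],
    [0.0001,0,-0.001],
    [0,0,0],
    [0,0,0]
  ],
  "turn": [0,0,0,0]
}}

```text
time: 15.55
tool_pos: [0.5456, -0.0991, 0.1578]
tool_rot: [0.0, 0.226, 0.974, -0.0]
contact_force: [-1.7, -0.7, 0.8]
gripper_width: 0.242
grasp_force: 58.9
```

The ball is within 1 mm of its level height and the force is negligible, so I'll release gently and retreat straight up.

{"fn": "play_rows", "kwargs": {
  "linear": [
    [0,0,0],
    [0,0,0],
    [0,0,0],
    [0,0,0]
  ],
  "turn": [0,0,0,0],
  "hand": 0.03
}}

```text
time: 16.05
tool_pos: [0.5456, -0.099, 0.1576]
tool_rot: [0.0, 0.226, 0.974, 0.0]
contact_force: [-0.5, 0.4, 0.4]
gripper_width: 0.351
grasp_force: 0.0
```

{"fn": "play_rows", "kwargs": {
  "linear": [
    [0,0,0],
    [0,0,0],
    [0,0,0],
    [0,0,0]
  ],
  "turn": [0,0,0,0],
  "hand": 0.06
}}

```text
time: 16.55
tool_pos: [0.5455, -0.099, 0.1576]
tool_rot: [0.0, 0.226, 0.974, 0.0]
contact_force: [0.2, 0.3, 0.2]
gripper_width: 0.702
grasp_force: 0.0
```

{"fn": "play_rows", "kwargs": {
  "linear": [
    [0,0,0.01],
    [0,0,0.025],
    [0,0,0.035],
    [0,0,0.04],
    [0,0,0.02],
    [0,0,0],
    [0,0,0]
  ],
  "turn": [0,0,0,0,0,0,0]
}}

```text
time: 17.42
tool_pos: [0.5448, -0.0988, 0.2857]
tool_rot: [-0.001, 0.226, 0.974, 0.0]
contact_force: [-0.6, 0.4, -1.2]
gripper_width: 0.704
grasp_force: 0.0
```

```bash
python3 - <<'E'
from plan import *
s=state(); f=grab_frame("wrist"); g=grab_frame("side")[130:310,190:430,::-1]
cv2.imwrite("pics/w7.png",f[:,:,::-1])
print(s["time"],s["tool_pos"],s["contact_force"],s["gripper_width"])
P=campose("wrist",s); ch=np.load("ch.npy")
for n,X in (("ball",(.5456,-.1004,.176)),("pin",(.48248,-.06968,.157))): print(n,proj(P,X))
o=np.zeros((420,800,3),np.uint8); o[:,:420]=cv2.resize(f[0:300,130:430,::-1],(420,420),interpolation=2); o[:285,420:]=cv2.resize(g,(380,285),interpolation=2)
cv2.imwrite("pics/c7.png",o)
E
```

```text
17.425 [ 0.54484254 -0.0988093   0.28566124] [-0.63621314  0.4209303  -1.24127661] 0.7039021313385373
ball [281.1860144  204.04398751]
pin [280.82879409 100.22459976]
```

View pics/c7.png

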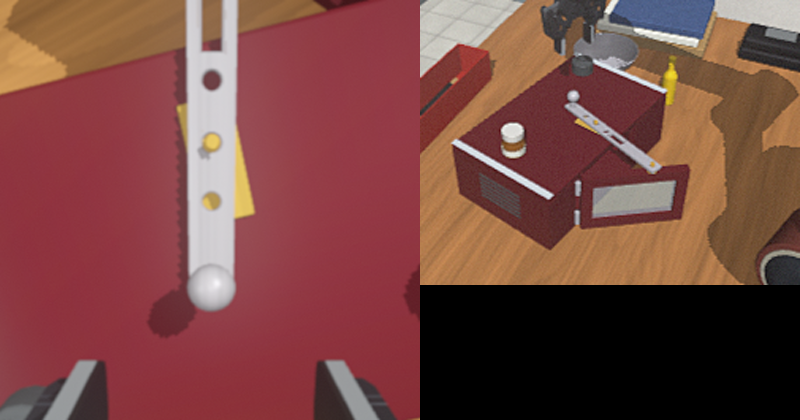

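The pin stands up through the middle hole at crop (212,142) and casts a shadow on the bar. The ball is within about 2 px of its predicted level position, and the gripper is clear.

```bash
python3 -c "
from plant import *
print(job_done())"
```

```text
the job is handed in; nothing more can be done
None
```

The stay's middle hole is over the pin, with the bar lying flat and let go. The last pictures showed this, and I handed the job in at about 17.5 s; the hand-in gave no verdict. The tool never read more than about 3 N during the work, and no jar, weight or table item was touched.

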